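Line up the staining bench containers by height

TASK

Line up the four containers standing loose behind the aluminium board in order of height, one on each of its four round rubber seats: the tallest on the seat next to the tall upright end stop, the shortest at the other end. Centre each on its seat, keep all of them upright throughout (lift the oil bottle straight up out of its block), and leave the tally counter where it is.

Things in the scene. Friction and masses are not known exactly. Their poses are not given: they have to be found in the camera images.
- cup_mid (a point): sample cup with a red screw lid, 66 mm high (the shortest); lid 47 mm across, the body below it can be taken about 25 to 45 mm above its foot, where it grips as a 36 mm square with sides along its x and y axes; 50 g; Loose, upright, z up; this point is on its axis, half-way up
- oil_mid (a point): brown oil bottle, 78 mm high (third tallest), 29 mm across; rigid black cap, 22 mm, its top 20 mm easiest to grip; 30 g. Starts sunk in a snug round well (33 mm wide, 38 mm deep, floor 7 mm above the worktop) of a fixed grey block 76 x 76 x 45 mm: only the upper 40 mm show; take the cap from above, lift straight up. Loose, upright, z up; this point is on its axis, half-way up
- jar_mid (a point): wide black reagent jar with black ribbed screw cap and white label, 97 mm high (second tallest), 65 mm across all the way up (the cap does not turn); 180 g; Loose, upright, z up; this point is on its axis, half-way up
- staining_jar_mid (a point): squarish glass staining jar with purple contents, 112 mm high (the tallest); walls 44 mm along its x, 54 mm along its y; lid (fixed on) 48 x 58 mm, from 89 mm up; foot 46 x 56 mm; 140 g; stands by the other three (a similar one far back by the wall is not part of the job); Loose, upright, z up; this point is on its axis, half-way up
- seat_1: round black rubber seat, 84 mm across, with a small grey centre dot; one of four like it in a straight row, 100 mm apart, numbered along the row, on a fixed aluminium board (480 x 110 mm, 6 mm thick); fixed, flat; origin at the centre of its top face, 9 mm above the worktop; its y axis runs along the row, z up
- seat_2: round black rubber seat, 84 mm across, with a small grey centre dot; one of four like it in a straight row, 100 mm apart, numbered along the row, on a fixed aluminium board (480 x 110 mm, 6 mm thick); fixed, flat; origin at the centre of its top face, 9 mm above the worktop; its y axis runs along the row, z up
- seat_3: round black rubber seat, 84 mm across, with a small grey centre dot; one of four like it in a straight row, 100 mm apart, numbered along the row, on a fixed aluminium board (480 x 110 mm, 6 mm thick); fixed, flat; origin at the centre of its top face, 9 mm above the worktop; its y axis runs along the row, z up
- seat_4: round black rubber seat, 84 mm across, with a small grey centre dot; one of four like it in a straight row, 100 mm apart, numbered along the row, on a fixed aluminium board (480 x 110 mm, 6 mm thick); fixed, flat; origin at the centre of its top face, 9 mm above the worktop; its y axis runs along the row, z up
- end_stop: upright steel end stop (60 mm wide, 12 mm thick, 50 mm high) fixed on the board just beyond one end of the row of seats, 69 mm from the centre of the nearest seat; the other end of the board has only a low lip, 10 mm high; either end may have the tall stop; origin at the centre of its underside, 6 mm above the worktop
- counter_mid (a point): white round tally counter, 51 x 56 x 23 mm, a loose bystander left of the work; this point is its centre
Not all that is in view belongs to the job. What is shaped like the part that bears jar_mid but red is not meant. Leave any turquoise look-alike of the part that bears cup_mid alone.

How it is judged:
At the end, for the whole second after the job is handed in: Counted from the seat next to the tall end stop: staining jar, reagent jar, oil bottle, sample cup, each within 15 mm of its seat's centre, standing on it (height within 8 mm), upright within 0.12 rad, released and at rest (((horizontal distance between end_stop and seat_1 below 0.1 m and horizontal distance between staining_jar_mid and seat_1 below 0.015 m and z of staining_jar_mid in the frame of seat_1 between 0.048 and 0.064 m and horizontal distance between jar_mid and seat_2 below 0.015 m and z of jar_mid in the frame of seat_2 between 0.0405 and 0.0565 m and horizontal distance between oil_mid and seat_3 below 0.015 m and z of oil_mid in the frame of seat_3 between 0.031 and 0.047 m and horizontal distance between cup_mid and seat_4 below 0.015 m and z of cup_mid in the frame of seat_4 between 0.025 and 0.041 m) or (horizontal distance between end_stop and seat_4 below 0.1 m and horizontal distance between staining_jar_mid and seat_4 below 0.015 m and z of staining_jar_mid in the frame of seat_4 between 0.048 and 0.064 m and horizontal distance between jar_mid and seat_3 below 0.015 m and z of jar_mid in the frame of seat_3 between 0.0405 and 0.0565 m and horizontal distance between oil_mid and seat_2 below 0.015 m and z of oil_mid in the frame of seat_2 between 0.031 and 0.047 m and horizontal distance between cup_mid and seat_1 below 0.015 m and z of cup_mid in the frame of seat_1 between 0.025 and 0.041 m)) and angle between each of staining_jar_mid, jar_mid, oil_mid, cup_mid's own z axis and vertical below 0.12 rad and linear speed of each of staining_jar, jar, oil, cup below 0.02 m/s and angular speed of each of staining_jar, jar, oil, cup below 0.2 rad/s); the robot touches nothing.
It fails at once if a container is tipped by more than 0.6 rad (angle between any of staining_jar_mid, jar_mid, oil_mid, cup_mid's own z axis and vertical above 0.6 rad).
It fails at once if the tally counter is moved more than 20 mm (distance of counter_mid from where it was at the start of the episode above 0.02 m).
It also fails if it takes over 90 s, if anything falls off the work surface, if the arm or the gripper's body presses on something with over 40 N, if the wrist force passes 120 N, or if a joint passes its speed limit or range.

ROBOT

A 7-joint arm with a two-finger parallel gripper is mounted at the origin on a cart in front of the work surface, level with it; the furniture and walls round the work are solid. World frame = base frame: x ahead of the robot, y to its left, z up, the work surface at z = 0. Lengths are in m, angles in rad, forces in N, time in s.
With the tool pointing down it reaches from about 0.4 to 0.925 m from the base axis. Payload 4.1 kg.
Tool frame: the origin (TCP) lies midway between the tips of the shut fingers; the grasp point (between the pads) lies 19 mm behind it; z points along the fingers, y is the line along which they close (so a half turn about z gives the same grasp; the last joint's range is limited). The gripper opens to 85 mm and grips with 20 to 120 N. Pads are 22 mm wide; open, the fingers measure 114 mm over their backs; the gripper's body (76 mm by 85 mm) begins 54 mm behind the grasp point. The pads swing forward as they close: fully open they stand 13 mm farther back than shut.
Start: joints at [-1.239, 0.398, 0.045, 1.537, -0.019, 1.207, -0.051], TCP at [0.271, 0.591, 0.231] pointing down, gripper open.
Joint ranges: [-2.82, 2.82], [-0.49, 2.23], [-1.37, 1.46], [0, 2.46], [-1.36, 4.5], [0.23, 2], [-2.94, 2.94]. Speed limits (rad/s): [2.57, 2.57, 3.14, 3.14, 3.14, 3.14, 3.14].

INTERFACE

Orientations are given as a rotation vector (axis times angle).
In Python, from cell import bot gives the robot as it stands.
- The arm moves only by the tool step_arm, never from a script. Its argument "motion" is a list of rows, each an object with "linear": the shift along the tool's x, y, z in cm, a list of three; "spin": the turn about the tool's z in degrees. A call has 1 to 8 rows; each row shifts and turns the commanded pose from where the row before left it, along the tool's axes as they then stand; what a row does not reach is not made up. A row lasts 1/8 s, in which the tool goes at most 62.5 mm and 10.7 degrees, less where a joint would pass 70% of its speed; a pose out of reach is approached as far as the arm can. A call is refused whole if a number of a shift passes 6.25 or a number of a turn 10.7, either way. A call with a gripper value outside its range is refused whole. "fingers" is the closure, from -1 (fully open) to 1 (shut), so that 0 is half open, set as the call begins (left out, the last holds). The fingers move at their own pace and stop on an object; the grip force is fixed at half the most. Time passes only in rows, so rows that do not move let the fingers close. It gives the time, the measured TCP pose, the force, the opening and the grip force at its end, in the units of the state.
- bot.sense(): the state, without advancing time (a new reading comes with each control period).
- bot.read_camera(name): name is "scene" or "top" or "wrist"; returns a dict with "img" (420x560x3 uint8, blue, green, red), "fx", "fy", "cx", "cy" (pixels), "camera_from_world" (4x4, takes a point from world to camera coordinates); the wrist camera has in their place "tool_from_camera" (4x4, takes a point from camera to tool coordinates, whose origin is the TCP and whose axes are the flange's). Camera axes: x right, y down, z forward; pixel columns grow to the right and rows downward; lengths in m; the calibration is good to about 2 mm. A picture is of the moment at which its call begins: read the wrist's pose just before it. There is no depth.
- bot.sign_off(): hands the job in; it is judged then, once.
The state is a dict: "time_s": time; "joints": joint angles; "qd": joint speeds; "joint_efforts": joint torques, N m; "tcp_pos": TCP position; "eef_rot": TCP orientation; "contact_force": force on the tool from outside, world axes, zero at the start; "moment": the same for the moment, N m; "opening": opening from 0.0 (shut) to 1.0 (fully open); "gripper_force": force on a finger pad.
Only numpy, scipy, OpenCV 4.12 (cv2) and the standard library are available. Lean on these libraries where they do the work, as an engineer would, in place of code of your own. Each camera call takes 0.05 s, during which the arm holds its last target. There are 200 camera calls.

## Working session

There is one attempt and no reset: what is moved stays moved. The work goes in short steps, Python scripts to look and compute and a tool call to move; the robot and the scene stay as the last step left them, time stands still between calls to the robot, and variables do not carry over. Pictures are saved under pics/ and viewed, at most 14 in all, crops included, and the job is handed in when it is done.

Besides the shell and the picture viewer there is one more tool, called after "Call:" by a JSON object that holds its "method" and its "body". step_arm: Moves the arm, as the interface text tells. Its arguments: {"type":"object","properties":{"motion":{"type":"array","items":{"type":"object","properties":{"linear":{"type":"array","items":{"type":"number"}},"spin":{"type":"number"}}}},"fingers":{"type":"number"}},"required":["motion"]}

```bash
ls; mkdir -p pics; cat > h.py <<'E'
import numpy as np,cv2
from cell import bot
from scipy.spatial.transform import Rotation as R
def pose():
    s=bot.sense(); T=np.eye(4); T[:3,:3]=R.from_rotvec(s["eef_rot"]).as_matrix(); T[:3,3]=s["tcp_pos"]; return T,s
def grab(n,f=None):
    T,_=pose(); c=bot.read_camera(n)
    c["wc"]=T@np.array(c["tool_from_camera"]) if n=="wrist" else np.linalg.inv(c["camera_from_world"])
    if f: cv2.imwrite("pics/"+f,c["img"])
    return c
def ray(c,u,v,z):
    d=c["wc"][:3,:3]@[(u-c["cx"])/c["fx"],(v-c["cy"])/c["fy"],1]; o=c["wc"][:3,3]
    return (o+d*(z-o[2])/d[2])[:2]
E
python3 - <<'E'
from h import *
for n in("scene","top"):
    c=grab(n,n+"0.png"); print(n,c["wc"].round(3).tolist(),c["fx"],c["cx"],c["cy"])
T,s=pose();print(T.round(3).tolist(),s)
E
```

```text
pics
scene [[0.977, 0.135, -0.163, 0.839], [0.211, -0.696, 0.686, -1.143], [-0.021, -0.705, -0.709, 1.249], [0.0, 0.0, 0.0, 1.0]] 466.11101437935156 279.3211218091343 203.95636309696513
top [[0.013, -0.993, 0.115, 0.427], [-1.0, -0.014, 0.0, -0.02], [0.001, -0.115, -0.993, 1.229], [0.0, 0.0, 0.0, 1.0]] 440.8952286755829 286.15419100679264 207.8095738569039
[[-0.909, 0.418, -0.001, 0.271], [0.418, 0.909, -0.002, 0.59], [-0.0, -0.002, -1.0, 0.23], [0.0, 0.0, 0.0, 1.0]] {'time_s': 0.1, 'joints': array([-1.23899871,  0.39911681,  0.04503859,  1.53776516, -0.0187112 ,
        1.20691906, -0.0507124 ]), 'qd': array([-7.04513251e-05, -4.40429404e-03,  1.75967438e-03, -3.35887585e-03,
        2.76883109e-04,  1.24629784e-03, -5.65806373e-04]), 'joint_efforts': array([ 3.79473509e-03, -4.76260900e+01,  1.37017161e+00, -2.54951710e+01,
        1.20346004e-02,  5.08820463e-03, -1.03336390e-05]), 'tcp_pos': array([0.27117048, 0.59009394, 0.23036323]), 'eef_rot': array([-6.71273516e-01, -3.06876074e+00,  2.77416447e-03]), 'contact_force': array([-0.70525489,  0.06247328, -0.43132542]), 'moment': array([-0.04738587,  0.02742319, -0.03344091]), 'gripper_force': 0.0, 'opening': 1.0004990628231265}
```

View pics/scene0.png

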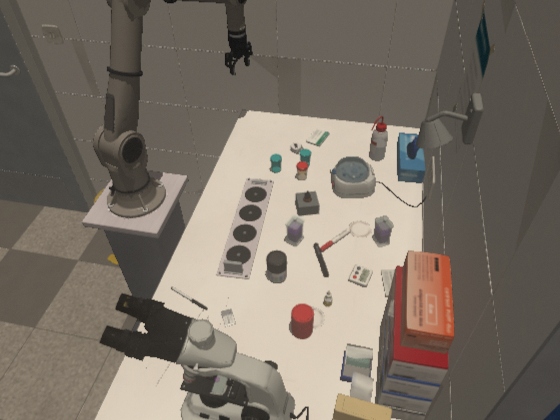

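View pics/top0.png

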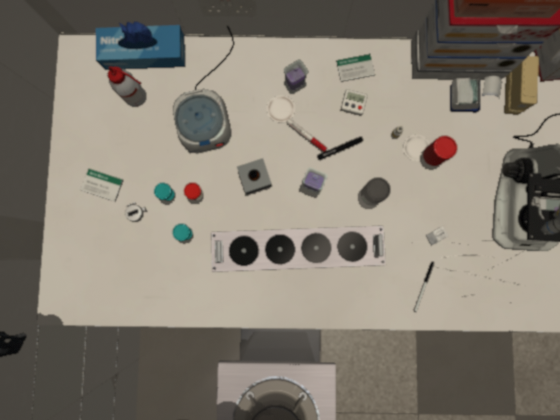

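The top view shows the seats near (244,250), (280,249), (316,247) and (352,246), the staining jar at (314,181), the black jar at (376,190), the oil block at (254,176) and the red cup at (193,191). The counter is at (135,212), and the turquoise cups at (164,191) and (182,232). The tall stop looks to be at the right end (-y). I'll enlarge to check.

```bash
python3 - <<'E'
from h import *
t=cv2.imread("pics/top0.png");s=cv2.imread("pics/scene0.png")
a=cv2.resize(t[155:275,145:405],(780,360),interpolation=cv2.INTER_CUBIC)
b=cv2.resize(s[140:290,205:335],None,fx=2,fy=2,interpolation=cv2.INTER_CUBIC)
b=cv2.resize(s[140:290,205:465],(780,450),interpolation=cv2.INTER_CUBIC)
cv2.imwrite("pics/a.png",a);cv2.imwrite("pics/b.png",b)
c=grab("top")
g=c["img"].astype(int)
def cen(m,lo=8):
    n,l,st,ce=cv2.connectedComponentsWithStats(m.astype(np.uint8)); return [(ce[i].round(1),st[i].tolist()) for i in range(1,n) if st[i,4]>lo]
# seat discs
roi=np.zeros(g.shape[:2],bool);roi[225:272,205:390]=1
for p,st in cen((g.max(2)<70)&roi,300): print("seat",p,st,ray(c,*p,.009).round(4))
roi[:]=0;roi[180:202,182:204]=1
for p,st in cen((g[...,2]-g[...,1]>60)&roi,30): print("cup",p,st,ray(c,*p,.066).round(4))
roi[:]=0;roi[175:206,358:393]=1
for p,st in cen((g.max(2)<110)&roi,100): print("jar",p,st,ray(c,*p,.09).round(4))
roi[:]=0;roi[166:196,298:330]=1
for p,st in cen((g.max(2)<150)&roi,50): print("stain",p,st,ray(c,*p,.112).round(4))
roi[:]=0;roi[155:197,235:275]=1
for p,st in cen((g.max(2)<50)&roi,10): print("oil",p,st,ray(c,*p,.08).round(4))
E
```

```text
seat [354.1 247.5] [341, 233, 25, 28, 465] [ 0.4611 -0.2085]
seat [279.4 248.8] [266, 235, 28, 29, 612] [ 0.4547 -0.0025]
seat [243.4 250.3] [230, 236, 28, 29, 626] [0.4493 0.0966]
cup [191.9 190.5] [184, 183, 17, 16, 213] [0.6052 0.2324]
jar [374. 192.] [359, 178, 31, 28, 653] [ 0.604  -0.2486]
stain [311.9 183.2] [299, 169, 26, 27, 491] [ 0.6213 -0.0849]
oil [253.4 174.6] [249, 170, 10, 10, 79] [0.6478 0.0682]
oil [258.1 189.4] [247, 186, 23, 8, 25] [0.6083 0.055 ]
```

View pics/a.png

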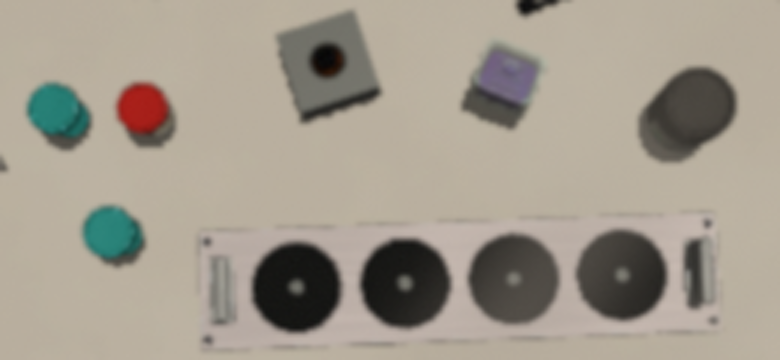

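View pics/b.png

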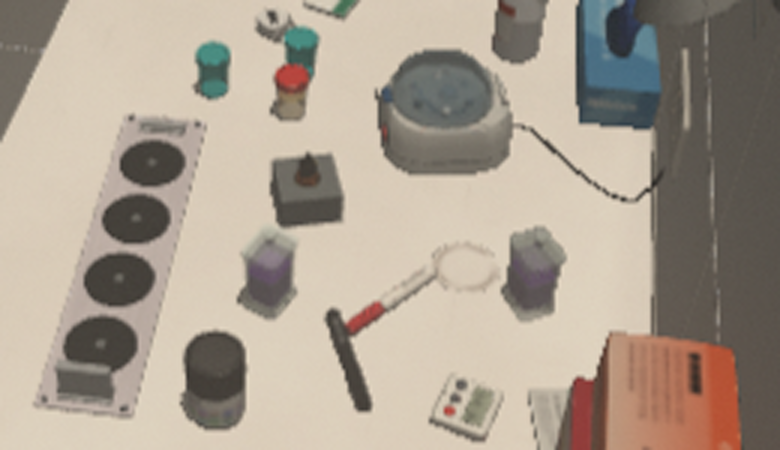

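The tall stop is at the -y end, crop b (85,380) and crop a (700,272). So from right to left in the top view the order is staining jar, jar, oil bottle, cup. Seat dots in crop a are at (297,287), (405,283), (514,279) and (622,275).

```bash
python3 - <<'E'
from h import *
c=grab("top")
for n,x,y,z in [("s1",297,287,.009),("s2",405,283,.009),("s3",514,279,.009),("s4",622,275,.009),("cup",143,108,.066),("jar",700,105,.097),("stain",508,75,.112),("oil",327,60,.085),("stc1",487,48,.112),("stc2",541,65,.112),("stc3",525,103,.112),("blk1",277,36,.045),("blk2",354,11,.045),("blk3",380,92,.045),("blk4",301,118,.045),("turqA",55,108,.066),("turqB",110,232,.066)]:
    print(n,ray(c,145+x/3-.33,155+y/3-.33,z).round(4))
E
```

```text
s1 [0.4492 0.0958]
s2 [ 0.4542 -0.0033]
s3 [ 0.4592 -0.1034]
s4 [ 0.4642 -0.2027]
cup [0.6047 0.2312]
jar [ 0.6092 -0.2576]
stain [ 0.6305 -0.0902]
oil [0.6466 0.0671]
stc1 [ 0.6538 -0.0721]
stc2 [ 0.6396 -0.1185]
stc3 [ 0.6065 -0.1049]
blk1 [0.6759 0.1162]
blk2 [0.7001 0.0465]
blk3 [0.6255 0.0215]
blk4 [0.6007 0.0925]
turqA [0.6037 0.3094]
turqB [0.4941 0.256 ]
```

Call:
{"method": "step_arm", "body": {"motion": [{"linear":[0,0,0],"spin":10.4},{"linear":[0,0,0],"spin":10.4},{"linear":[0,0,0],"spin":10.4},{"linear":[0,0,0],"spin":10.4},{"linear":[0,0,0],"spin":10.4},{"linear":[0,0,0],"spin":10.3}], "fingers": -1}}

```text
time_s: 0.95
tcp_pos: [0.2713, 0.5905, 0.2311]
eef_rot: [2.169, 2.273, -0.001]
contact_force: [-0.7, -0.2, 0.7]
opening: 1.001
gripper_force: 0.0
```

Call:
{"method": "step_arm", "body": {"motion": [{"linear":[-4.8,3.4,0]},{"linear":[-4.8,3.4,0]},{"linear":[-4.8,3.4,0]},{"linear":[-4.8,3.4,0]},{"linear":[-4.8,3.4,0]},{"linear":[-4.8,3.4,0]},{"linear":[-4.8,3.4,0]},{"linear":[-4.8,3.4,0]}]}}

```text
schema error: expected keys linear, spin
```

```bash
cat >> h.py <<'E'
def th(T): return np.degrees(np.arctan2(T[1,1],T[0,1]))
def go(x,y,z,t):
    "print turn first (deg), then shift (cm) in the turned tool axes; in place of commanded pose uses measured"
    T,s=pose(); a=np.radians(t); d=np.array([x,y,z])-T[:3,3]
    print("at",T[:3,3].round(4),"th",th(T).round(1),"| spin",round(th(T)-t,1),"lin",(100*np.array([-np.sin(a)*d[0]+np.cos(a)*d[1],np.cos(a)*d[0]+np.sin(a)*d[1],-d[2]])).round(2),"t",round(s["time_s"],2),"open",round(s["opening"],3))
E
python3 - <<'E'
from h import *
c=grab("wrist","w1.png"); print(np.array(c["tool_from_camera"]).round(3).tolist(),c["fx"])
go(.6047,.2312,.2,2.9)
E
```

```text
[[-0.001, -0.95, -0.311, 0.08], [1.0, -0.0, -0.001, -0.001], [0.001, -0.311, 0.95, -0.142], [0.0, 0.0, 0.0, 1.0]] 371.99835352284293
at [0.2712 0.5905 0.231 ] th 2.5 | spin -0.4 lin [-37.58  31.49   3.1 ] t 1.0 open 0.999
```

View pics/w1.png

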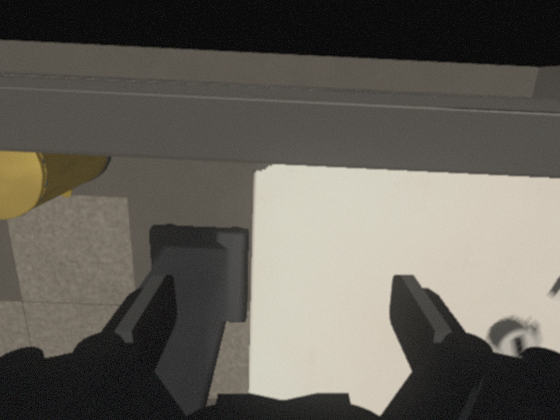

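Call:
{"method": "step_arm", "body": {"motion": [{"linear":[-4.7,3.9,0],"spin":0},{"linear":[-4.7,3.9,0],"spin":0},{"linear":[-4.7,3.9,0],"spin":0},{"linear":[-4.7,3.9,0],"spin":0},{"linear":[-4.7,3.9,0],"spin":0},{"linear":[-4.7,3.9,0],"spin":0},{"linear":[-4.7,3.9,0],"spin":0},{"linear":[-4.7,3.9,0],"spin":0}]}}

```text
time_s: 2.0
tcp_pos: [0.6038, 0.2303, 0.2313]
eef_rot: [-2.158, -2.282, -0.001]
contact_force: [0.6, 0.5, -0.1]
opening: 1.001
gripper_force: 0.0
```

Call:
{"method": "step_arm", "body": {"motion": [{"linear":[0,0,0],"spin":0}]}}

```text
time_s: 2.12
tcp_pos: [0.6063, 0.224, 0.2314]
eef_rot: [2.169, 2.267, -0.002]
contact_force: [-0.4, 0.8, 0.2]
opening: 0.999
gripper_force: 0.0
```

```bash
python3 - <<'E'
from h import *
c=grab("wrist","w2.png")
go(.6047,.2312,.15,2.9)
E
```

```text
at [0.6043 0.2282 0.2311] th 2.8 | spin -0.1 lin [0.3  0.06 8.11] t 2.17 open 1.0
```

View pics/w2.png

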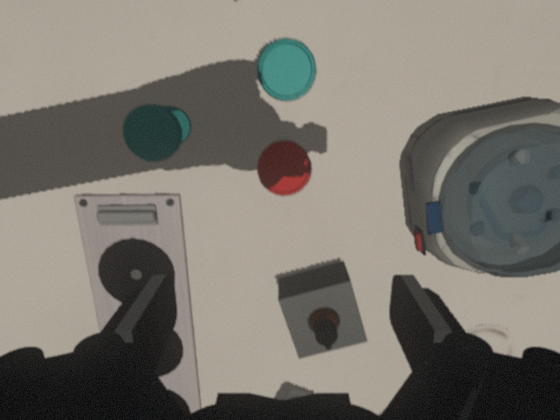

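The wrist view shows the red lid at (285,167), with the body hidden under it. I'll step aside to see the body's orientation.

Call:
{"method": "step_arm", "body": {"motion": [{"linear":[0,-5,1.5],"spin":0},{"linear":[0,-5,1.5],"spin":0},{"linear":[0,-4,1.5],"spin":0},{"linear":[0,0,0],"spin":0}]}}

```text
time_s: 2.68
tcp_pos: [0.4577, 0.2255, 0.1847]
eef_rot: [-2.151, -2.284, 0.006]
contact_force: [0.7, -0.4, 0.7]
opening: 0.998
gripper_force: 0.0
```

```bash
python3 - <<'E'
from h import *
c=grab("wrist"); go(.6047,.2312,.2,2.9)
g=c["img"].astype(int);m=((g[...,2]-g[...,1]>60)&(g[...,2]-g[...,0]>50)).astype(np.uint8)
n,l,st,ce=cv2.connectedComponentsWithStats(m)
for i in range(1,n):
    if st[i,4]>400: print(st[i],ce[i],ray(c,*ce[i],.06)); x,y=ce[i].astype(int)
x0=max(0,x-130);y0=max(0,y-70)
cv2.imwrite("pics/w3.png",cv2.resize(c["img"][y0:y0+140,x0:x0+190],None,fx=4,fy=4,interpolation=cv2.INTER_CUBIC))
E
```

```text
at [0.4607 0.2258 0.186 ] th 3.3 | spin 0.4 lin [-0.19 14.41 -1.4 ] t 2.73 open 0.999
[ 459  170   61   58 2749] [488.82284467 198.79156057] [0.60986767 0.23227542]
```

View pics/w3.png

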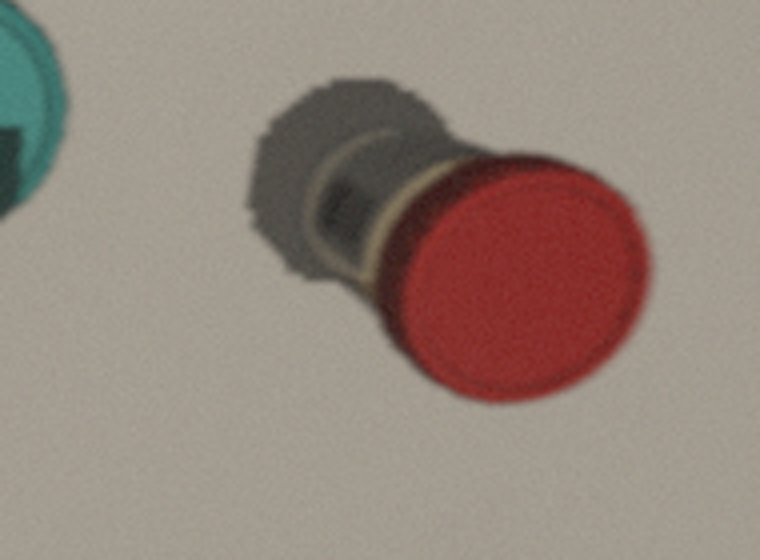

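The cup body looks round in this view, so its yaw doesn't show. The lid centre agrees with the top camera at about (0.6055, 0.2315). I'll grip across x and check the opening.

Call:
{"method": "step_arm", "body": {"motion": [{"linear":[0,4.8,0],"spin":0},{"linear":[0,4.8,0],"spin":0},{"linear":[0,4.7,0],"spin":0},{"linear":[0,0,0],"spin":0},{"linear":[0,0,5],"spin":0},{"linear":[0,0,4],"spin":0}]}}

```text
time_s: 3.48
tcp_pos: [0.6053, 0.2329, 0.0954]
eef_rot: [-2.159, -2.281, -0.001]
contact_force: [-0.1, 0.0, 0.5]
opening: 1.002
gripper_force: 0.0
```

```bash
python3 - <<'E'
from h import *
c=grab("wrist"); go(.6055,.2315,.012,3)
g=c["img"].astype(int);m=((g[...,2]-g[...,1]>60)&(g[...,2]-g[...,0]>50)).astype(np.uint8)
n,l,st,ce=cv2.connectedComponentsWithStats(m)
for i in range(1,n):
    if st[i,4]>400: print(st[i],ce[i],ray(c,*ce[i],.062))
E
```

```text
at [0.6013 0.2316 0.0896] th 3.1 | spin 0.1 lin [-0.03  0.42  7.76] t 3.52 open 1.003
[284 259  41  24 414] [306.34299517 270.91062802] [0.61742483 0.21945779]
```

Call:
{"method": "step_arm", "body": {"motion": [{"linear":[0,0,3],"spin":0},{"linear":[0,0,3],"spin":0},{"linear":[0,0,2.3],"spin":0},{"linear":[0,0,0],"spin":0}]}}

```text
time_s: 4.03
tcp_pos: [0.6043, 0.2323, 0.0126]
eef_rot: [-2.159, -2.28, 0.004]
contact_force: [0.3, -0.1, 0.7]
opening: 1.001
gripper_force: 0.0
```

Call:
{"method": "step_arm", "body": {"motion": [{"linear":[0,0,0],"spin":0},{"linear":[0,0,0],"spin":0},{"linear":[0,0,0],"spin":0},{"linear":[0,0,0],"spin":0},{"linear":[0,0,0],"spin":0}], "fingers": 1}}

```text
time_s: 4.65
tcp_pos: [0.6069, 0.2322, 0.0149]
eef_rot: [2.162, 2.279, 0.004]
contact_force: [-0.7, -0.1, 6.0]
opening: 0.416
gripper_force: 58.9
```

Call:
{"method": "step_arm", "body": {"motion": [{"linear":[0,0,-2],"spin":0},{"linear":[0,0,-4],"spin":0},{"linear":[0,0,-4],"spin":0},{"linear":[-3.2,-4.1,0],"spin":0},{"linear":[-3.2,-4.1,0],"spin":0},{"linear":[-3.2,-4.1,0],"spin":0},{"linear":[-3.2,-4.1,0],"spin":0},{"linear":[0,0,0],"spin":0}]}}

```text
time_s: 5.65
tcp_pos: [0.445, 0.0922, 0.1134]
eef_rot: [-2.165, -2.273, 0.003]
contact_force: [0.8, 0.6, -0.6]
opening: 0.417
gripper_force: 58.6
```

```bash
python3 - <<'E'
from h import *
c=grab("wrist","w4.png"); go(.4492,.0958,.022,3)
E
```

```text
at [0.4478 0.0944 0.114 ] th 2.9 | spin -0.1 lin [0.14 0.15 9.2 ] t 5.7 open 0.421
```

View pics/w4.png

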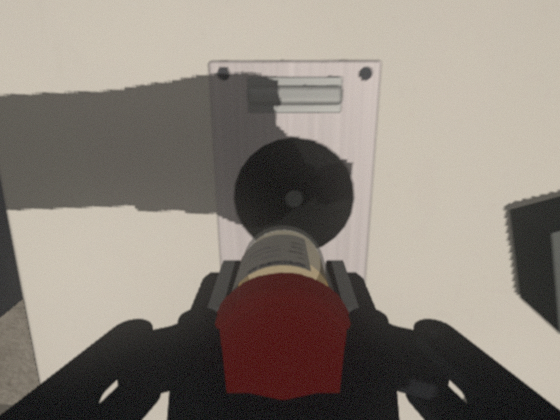

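The cup is held upright and the seat dot is at (294,198), just ahead of the cup.

```bash
python3 - <<'E'
from h import *
c=grab("wrist"); p=ray(c,294,198,.009);print(p); go(*p,.022,3)
p=ray(c,294,198,.009)
# lid radius/extent: front edge of lid at top z
T,s=pose(); z=T[2,3]-.012+.066
print(ray(c,284,274,z), ray(c,284,229,T[2,3]-.012))
E
```

```text
[0.45428473 0.09893178]
at [0.4493 0.0955 0.1143] th 3.0 | spin -0.0 lin [0.31 0.52 9.23] t 5.75 open 0.413
[0.44553162 0.12600881] [0.44638929 0.11255815]
```

Call:
{"method": "step_arm", "body": {"motion": [{"linear":[0.2,0.3,2],"spin":0},{"linear":[0,0,3],"spin":0},{"linear":[0,0,2],"spin":0},{"linear":[0,0,1],"spin":0},{"linear":[0,0,0.7],"spin":0},{"linear":[0,0,0.3],"spin":0},{"linear":[0,0,0],"spin":0}]}}

```text
time_s: 6.62
tcp_pos: [0.4525, 0.0978, 0.0239]
eef_rot: [2.162, 2.279, 0.002]
contact_force: [1.2, -0.8, -0.6]
opening: 0.42
gripper_force: 58.8
```

Call:
{"method": "step_arm", "body": {"motion": [{"linear":[0,0,0],"spin":0},{"linear":[0,0,0],"spin":0},{"linear":[0,0,0],"spin":0},{"linear":[0,0,0],"spin":0}], "fingers": -1}}

```text
time_s: 7.12
tcp_pos: [0.4517, 0.0975, 0.0233]
eef_rot: [2.162, 2.279, 0.0]
contact_force: [0.3, 0.4, -0.1]
opening: 0.996
gripper_force: 0.0
```

Call:
{"method": "step_arm", "body": {"motion": [{"linear":[0,0,-3],"spin":0},{"linear":[0,0,-5],"spin":0},{"linear":[0,0,-6],"spin":0},{"linear":[-1,4.9,0],"spin":0},{"linear":[-1,4.9,0],"spin":0},{"linear":[-1,4.9,0],"spin":0},{"linear":[-1,4.8,0],"spin":0},{"linear":[0,0,0],"spin":0}]}}

```text
time_s: 8.12
tcp_pos: [0.651, 0.0664, 0.1624]
eef_rot: [2.162, 2.276, -0.001]
contact_force: [-0.7, -0.4, -0.3]
opening: 0.999
gripper_force: 0.0
```

```bash
python3 - <<'E'
from h import *
c=grab("wrist","w5.png"); go(.6495,.068,.056,3)
E
```

```text
at [0.649  0.067  0.1624] th 3.0 | spin -0.0 lin [ 0.1   0.06 10.64] t 8.18 open 1.003
```

View pics/w5.png

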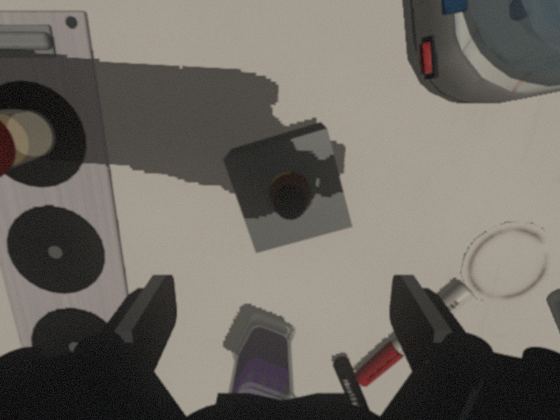

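Cap is at about (291,199) in the block; the cup stands on its seat at left (5–50,140). The path down is clear.

```bash
python3 - <<'E'
from h import *
c=grab("wrist"); p=ray(c,291,200,.085);print(p); go(*p,.056,3)
for q in [(225,158),(323,127),(351,228),(257,251)]: print(ray(c,*q,.045))
E
```

```text
[0.65231302 0.07837178]
at [0.6479 0.0675 0.1625] th 3.0 | spin -0.0 lin [ 1.06  0.5  10.65] t 8.22 open 1.003
[0.60553489 0.09447712]
[0.67270239 0.11946226]
[0.69993852 0.04627507]
[0.6301774  0.02373089]
```

Call:
{"method": "step_arm", "body": {"motion": [{"linear":[0.3,0.2,3],"spin":0},{"linear":[0,0,3],"spin":0},{"linear":[0,0,3],"spin":0},{"linear":[0,0,1.6],"spin":0},{"linear":[0,0,0],"spin":0}]}}

```text
time_s: 8.85
tcp_pos: [0.6489, 0.0713, 0.0566]
eef_rot: [-2.16, -2.278, 0.002]
contact_force: [0.0, -0.6, -0.3]
opening: 1.002
gripper_force: 0.0
```

Call:
{"method": "step_arm", "body": {"motion": [{"linear":[0,0,0],"spin":0},{"linear":[0,0,0],"spin":0},{"linear":[0,0,0],"spin":0},{"linear":[0,0,0],"spin":0},{"linear":[0,0,0],"spin":0},{"linear":[0,0,0],"spin":0}], "fingers": 1}}

```text
time_s: 9.6
tcp_pos: [0.6529, 0.071, 0.059]
eef_rot: [2.16, 2.277, 0.007]
contact_force: [4.3, 0.7, 5.9]
opening: 0.295
gripper_force: 59.0
```

Call:
{"method": "step_arm", "body": {"motion": [{"linear":[0,0.1,-1],"spin":0},{"linear":[0,0,-2],"spin":0},{"linear":[0,0,-2],"spin":0},{"linear":[0,0,-2],"spin":0},{"linear":[0,0,-3],"spin":0},{"linear":[0,0,0],"spin":0}]}}

```text
time_s: 10.35
tcp_pos: [0.6525, 0.0708, 0.1604]
eef_rot: [2.161, 2.277, 0.005]
contact_force: [-0.5, -0.3, -1.1]
opening: 0.3
gripper_force: 60.0
```

Call:
{"method": "step_arm", "body": {"motion": [{"linear":[-1.2,-4,0],"spin":0},{"linear":[-1.2,-4,0],"spin":0},{"linear":[-1.2,-4,0],"spin":0},{"linear":[-1.2,-4,0],"spin":0},{"linear":[-1.3,-3.8,0],"spin":0},{"linear":[0,0,0],"spin":0}]}}

```text
time_s: 11.1
tcp_pos: [0.4526, -0.0016, 0.1562]
eef_rot: [-2.161, -2.274, 0.004]
contact_force: [0.8, -0.8, -0.1]
opening: 0.299
gripper_force: 60.0
```

```bash
python3 - <<'E'
from h import *
c=grab("wrist","w6.png"); go(.457,-.001,.06,3)
E
```

```text
at [ 0.4549 -0.0006  0.1568] th 3.0 | spin -0.0 lin [-0.05  0.2   9.68] t 11.15 open 0.297
```

View pics/w6.png

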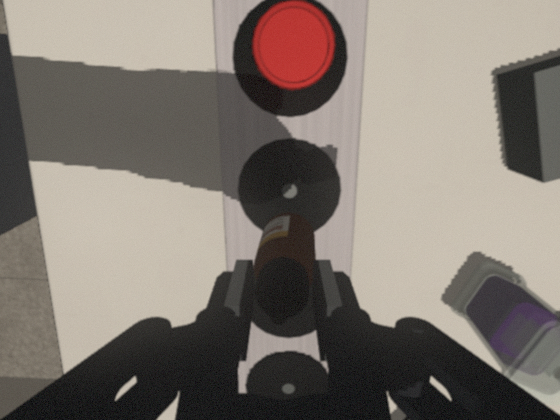

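The bottle hangs upright, seat 2's dot is at (290,190), and the cup looks centred on its seat.

```bash
python3 - <<'E'
from h import *
c=grab("wrist"); 
for u,v,z in[(290,190,.009),(288,388,.009),(293,45,.075),(290,57,.009)]: print(ray(c,u,v,z))
T,s=pose();print(ray(c,287,216,T[2,3]-.05)); go(.457,-.001,.059,3)
E
```

```text
[ 0.45945192 -0.00243089]
[ 0.46898361 -0.20286995]
[0.45423413 0.0996322 ]
[0.45371784 0.09762076]
[0.45553727 0.01023148]
at [ 4.564e-01 -1.000e-04  1.572e-01] th 3.0 | spin 0.0 lin [-0.09  0.05  9.82] t 11.2 open 0.298
```

Call:
{"method": "step_arm", "body": {"motion": [{"linear":[0,0.2,3],"spin":0},{"linear":[0,0,3],"spin":0},{"linear":[0,0,2],"spin":0},{"linear":[0,0,1],"spin":0},{"linear":[0,0,0.6],"spin":0},{"linear":[0,0,0.1],"spin":0},{"linear":[0,0,0],"spin":0}]}}

```text
time_s: 12.08
tcp_pos: [0.4596, -0.0002, 0.0609]
eef_rot: [2.162, 2.279, 0.002]
contact_force: [-0.2, -0.3, 2.3]
opening: 0.301
gripper_force: 60.3
```

Call:
{"method": "step_arm", "body": {"motion": [{"linear":[0,0,0],"spin":0}]}}

```text
time_s: 12.2
tcp_pos: [0.4596, -0.0002, 0.0609]
eef_rot: [2.161, 2.279, 0.002]
contact_force: [0.0, 0.6, 3.5]
opening: 0.291
gripper_force: 60.4
```

Call:
{"method": "step_arm", "body": {"motion": [{"linear":[0,0,0],"spin":0},{"linear":[0,0,0],"spin":0},{"linear":[0,0,0],"spin":0},{"linear":[0,0,-3],"spin":0},{"linear":[0,0,-5],"spin":0},{"linear":[0,0,-5],"spin":0},{"linear":[0,0,-3],"spin":0}], "fingers": -1}}

```text
time_s: 13.08
tcp_pos: [0.4597, -0.0004, 0.2227]
eef_rot: [2.161, 2.278, 0.005]
contact_force: [-0.6, 0.4, -0.5]
opening: 0.999
gripper_force: 0.0
```

Call:
{"method": "step_arm", "body": {"motion": [{"linear":[-2.5,4.2,0],"spin":0},{"linear":[-2.5,4.2,0],"spin":0},{"linear":[-2.5,4.2,0],"spin":0},{"linear":[-2.3,4.2,0],"spin":0},{"linear":[0,0,0],"spin":10},{"linear":[0,0,0],"spin":10},{"linear":[0,0,0],"spin":2},{"linear":[0,0,0],"spin":0}]}}

```text
time_s: 14.08
tcp_pos: [0.6316, -0.089, 0.2201]
eef_rot: [-2.555, -1.828, 0.0]
contact_force: [0.4, 0.1, 0.2]
opening: 0.996
gripper_force: 0.0
```

```bash
python3 - <<'E'
from h import *
c=grab("wrist","w7.png"); go(.6305,-.0902,.07,-19)
E
```

```text
at [ 0.6317 -0.089   0.2202] th -18.9 | spin 0.1 lin [-0.15 -0.07 15.02] t 14.12 open 1.003
```

View pics/w7.png

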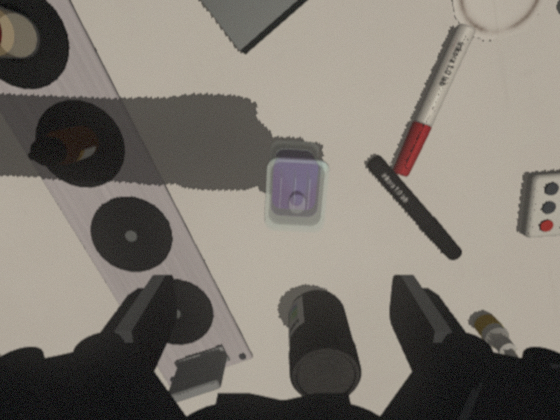

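The lid spans u 268–325, v 158–228, so its centre is (296,194) and it is aligned with the tool. The bottle stands on seat 2, and the reagent jar is at (325,365).

```bash
python3 - <<'E'
from h import *
c=grab("wrist"); p=ray(c,296,194,.112);print(p); go(*p,.077,-19)
for q in [(325,365)]: print(ray(c,*q,.097))
for q in [(131,236),(176,314)]: print(ray(c,*q,.009))
E
```

```text
[ 0.64125364 -0.08633302]
at [ 0.6317 -0.0891  0.2204] th -18.9 | spin 0.1 lin [ 0.57  0.82 14.34] t 14.18 open 0.997
[ 0.61553241 -0.24669475]
[ 0.46040319 -0.10407907]
[ 0.46609572 -0.204617  ]
```

Call:
{"method": "step_arm", "body": {"motion": [{"linear":[0.2,0.5,4],"spin":0},{"linear":[0,0,4],"spin":0},{"linear":[0,0,0],"spin":0}]}}

```text
time_s: 14.55
tcp_pos: [0.6347, -0.0881, 0.1374]
eef_rot: [-2.552, -1.823, 0.007]
contact_force: [0.4, -0.4, 0.7]
opening: 0.998
gripper_force: 0.0
```

```bash
python3 - <<'E'
from h import *
c=grab("wrist","w8.png"); go(.637,-.088,.077,-19)
E
```

```text
at [ 0.6365 -0.0888  0.1398] th -18.9 | spin 0.1 lin [0.09 0.02 6.28] t 14.6 open 1.001
```

View pics/w8.png

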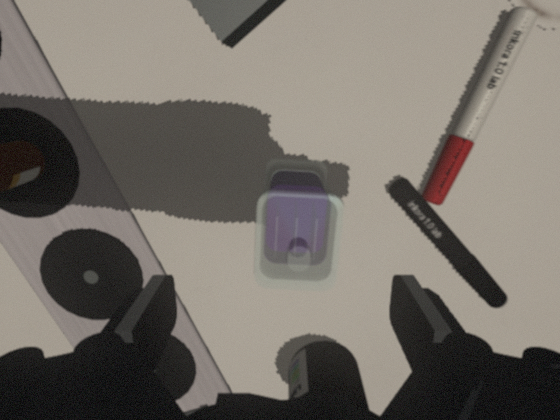

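Lid edges are at u 257 and 342 while the fingers' midpoint is u≈283, so the jar sits about 8 mm toward tool +y. I'll correct, lower, and check the gaps.

Call:
{"method": "step_arm", "body": {"motion": [{"linear":[0.6,0.7,1],"spin":0},{"linear":[0,0,2.6],"spin":0},{"linear":[0,0,2.5],"spin":0},{"linear":[0,0,0],"spin":0}]}}

```text
time_s: 15.1
tcp_pos: [0.6456, -0.0849, 0.0786]
eef_rot: [-2.555, -1.825, 0.002]
contact_force: [0.8, -0.6, 1.1]
opening: 0.999
gripper_force: 0.0
```

```bash
python3 - <<'E'
from h import *
c=grab("wrist","w9.png"); go(.643,-.084,.077,-19)
E
```

```text
at [ 0.6465 -0.0854  0.0799] th -18.9 | spin 0.1 lin [ 0.02 -0.38  0.29] t 15.15 open 1.0
```

View pics/w9.png

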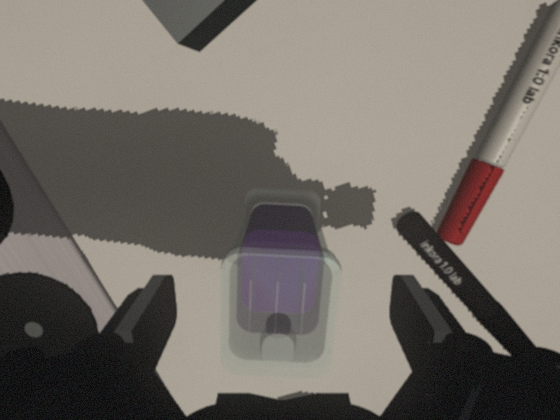

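The lid is now centred between the fingers (u 222–340). One small shift along tool x, then grip.

Call:
{"method": "step_arm", "body": {"motion": [{"linear":[0.6,0,0],"spin":0},{"linear":[0,0,0],"spin":0}]}}

```text
time_s: 15.4
tcp_pos: [0.6491, -0.079, 0.0807]
eef_rot: [2.555, 1.826, 0.004]
contact_force: [0.2, 0.8, -0.4]
opening: 1.0
gripper_force: 0.0
```

Call:
{"method": "step_arm", "body": {"motion": [{"linear":[0,0,0],"spin":0},{"linear":[0,0,0],"spin":0},{"linear":[0,0,0],"spin":0},{"linear":[0,0,0],"spin":0},{"linear":[0,0,0],"spin":0}], "fingers": 1}}

```text
time_s: 16.02
tcp_pos: [0.6479, -0.0801, 0.0801]
eef_rot: [2.557, 1.825, 0.001]
contact_force: [-1.2, 0.4, 5.6]
opening: 0.519
gripper_force: 60.8
```

Call:
{"method": "step_arm", "body": {"motion": [{"linear":[0,0,-1],"spin":0},{"linear":[0,0,-3],"spin":0},{"linear":[0,0,-4],"spin":0},{"linear":[0,0,-4],"spin":0},{"linear":[0,0,0],"spin":0}]}}

```text
time_s: 16.65
tcp_pos: [0.6498, -0.081, 0.2032]
eef_rot: [2.554, 1.822, 0.009]
contact_force: [-0.2, 0.5, -1.9]
opening: 0.52
gripper_force: 61.3
```

```bash
python3 - <<'E'
from h import *
go(.4665,-.2025,.21,3)
E
```

```text
at [ 0.6498 -0.081   0.2032] th -19.0 | spin -22.0 lin [-11.17 -18.94  -0.68] t 16.65 open 0.52
```

Call:
{"method": "step_arm", "body": {"motion": [{"linear":[0,0,0],"spin":-7},{"linear":[0,0,0],"spin":-8},{"linear":[0,0,0],"spin":-7},{"linear":[-2.3,-3.8,0],"spin":0},{"linear":[-2.3,-3.8,0],"spin":0},{"linear":[-2.2,-3.8,0],"spin":0},{"linear":[-2.2,-3.8,0],"spin":0},{"linear":[-2.2,-3.7,0],"spin":0}]}}

```text
time_s: 17.65
tcp_pos: [0.4626, -0.2022, 0.1982]
eef_rot: [-2.161, -2.278, 0.001]
contact_force: [1.2, -0.5, -1.8]
opening: 0.522
gripper_force: 61.4
```

Call:
{"method": "step_arm", "body": {"motion": [{"linear":[0,0,0],"spin":0},{"linear":[0,0,2],"spin":0},{"linear":[0,0,3],"spin":0},{"linear":[0,0,2],"spin":0},{"linear":[0,0,0],"spin":0}]}}

```text
time_s: 18.27
tcp_pos: [0.4637, -0.2005, 0.1273]
eef_rot: [-2.158, -2.277, 0.004]
contact_force: [0.1, -0.5, -0.4]
opening: 0.518
gripper_force: 61.5
```

```bash
python3 - <<'E'
from h import *
c=grab("wrist","w10.png"); go(.4665,-.2025,.09,3)
E
```

```text
at [ 0.4646 -0.2011  0.1285] th 3.1 | spin 0.1 lin [-0.15  0.18  3.85] t 18.32 open 0.523
```

View pics/w10.png

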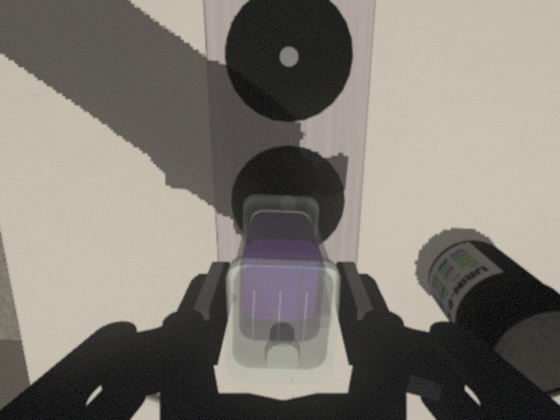

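The staining jar hangs upright above seat 4; its foot spans u 243–319 with its front edge at v≈195, the seat disc centre is u≈288, and seat 3's dot is at (289,57).

```bash
python3 - <<'E'
from h import *
c=grab("wrist"); go(.4665,-.2025,.09,3)
T,_=pose(); z=T[2,3]-.079
print("s3",ray(c,289,57,.009),"foot front",ray(c,281,195,z+.003),"s4 disc top edge",ray(c,288,146,.009),"lidfront",ray(c,283,260,z+.1))
E
```

```text
at [ 0.4653 -0.2016  0.1294] th 3.0 | spin 0.0 lin [-0.1   0.12  3.94] t 18.38 open 0.52
s3 [ 0.46225693 -0.10485661] foot front [ 0.46150607 -0.18608749] s4 disc top edge [ 0.46493002 -0.16309376] lidfront [ 0.46270135 -0.18144418]
```

Call:
{"method": "step_arm", "body": {"motion": [{"linear":[0.5,0.4,1],"spin":0},{"linear":[0,0,1.5],"spin":0},{"linear":[0,0,1],"spin":0},{"linear":[0,0,0.3],"spin":0},{"linear":[0,0,0],"spin":0}]}}

```text
time_s: 19.0
tcp_pos: [0.4684, -0.1967, 0.0911]
eef_rot: [-2.162, -2.279, 0.0]
contact_force: [-0.4, -0.3, -0.8]
opening: 0.521
gripper_force: 61.5
```

Call:
{"method": "step_arm", "body": {"motion": [{"linear":[0,0,0.2],"spin":0},{"linear":[0,0,0],"spin":0}]}}

```text
time_s: 19.25
tcp_pos: [0.4687, -0.1966, 0.0894]
eef_rot: [2.162, 2.279, 0.001]
contact_force: [-0.6, -0.8, -0.8]
opening: 0.521
gripper_force: 61.5
```

Call:
{"method": "step_arm", "body": {"motion": [{"linear":[0,0,0.15],"spin":0},{"linear":[0,0,0],"spin":0}]}}

```text
time_s: 19.5
tcp_pos: [0.4689, -0.1966, 0.089]
eef_rot: [-2.162, -2.279, -0.002]
contact_force: [-2.6, 1.3, 9.2]
opening: 0.526
gripper_force: 62.3
```

Call:
{"method": "step_arm", "body": {"motion": [{"linear":[0,0,0],"spin":0},{"linear":[0,0,0],"spin":0},{"linear":[0,0,0],"spin":0},{"linear":[0,0,-2],"spin":0},{"linear":[0,0,-4],"spin":0},{"linear":[0,0,-4],"spin":0},{"linear":[0,0,-3],"spin":0}], "fingers": -1}}

```text
time_s: 20.38
tcp_pos: [0.4689, -0.1968, 0.2194]
eef_rot: [2.162, 2.278, 0.001]
contact_force: [-0.4, -0.3, -0.4]
opening: 1.001
gripper_force: 0.0
```

Call:
{"method": "step_arm", "body": {"motion": [{"linear":[-2.1,4.7,0],"spin":0},{"linear":[-2.1,4.7,0],"spin":0},{"linear":[-2.0,4.6,0],"spin":0},{"linear":[0,0,0],"spin":0},{"linear":[0,0,0],"spin":0}]}}

```text
time_s: 21.0
tcp_pos: [0.6107, -0.2512, 0.2171]
eef_rot: [-2.162, -2.278, 0.002]
contact_force: [0.2, -0.3, 0.8]
opening: 1.008
gripper_force: 0.0
```

```bash
python3 - <<'E'
from h import *
c=grab("wrist","w11.png"); go(.612,-.252,.06,3)
g=c["img"]; hsv=cv2.cvtColor(g,cv2.COLOR_BGR2HSV); m=(g.max(2)<110).astype(np.uint8); m[:, :]=m
sub=m[60:270,180:390]
n,l,st,ce=cv2.connectedComponentsWithStats(sub)
for i in range(1,n):
    if st[i,4]>300: print(st[i]+[180,60,0,0,0])
for v in range(100,300,20): # runs near centre
    r=g[v,:,:].max(1); print(v,' '.join(str(int(r[u])) for u in range(180,400,10)))
E
```

```text
at [ 0.6104 -0.2512  0.2176] th 3.0 | spin -0.0 lin [-0.09  0.15 15.76] t 21.05 open 1.002
[  180    60   152   185 17262]
100 64 73 83 83 83 81 82 84 83 85 129 172 172 172 173 171 172 174 171 170 171 170
120 74 71 83 85 79 81 81 83 83 81 85 169 172 170 170 173 170 175 172 173 172 171
140 74 72 85 82 79 81 82 86 86 83 86 82 84 84 82 106 172 172 174 176 173 173
160 147 150 166 83 86 83 83 84 67 31 32 32 40 38 170 170 170 172 169 173 169 172
180 152 155 172 171 172 171 168 49 39 34 35 38 38 35 43 171 171 170 168 170 171 171
200 160 155 172 173 172 169 170 46 43 44 38 60 58 63 52 163 168 167 172 172 173 169
220 171 171 172 171 172 170 170 63 63 63 63 61 64 61 59 169 169 170 168 170 168 170
240 174 173 171 172 174 174 172 170 169 62 67 59 70 170 167 168 167 170 169 168 166 169
260 170 173 174 173 171 174 173 170 169 168 169 168 171 169 169 169 169 168 169 168 169 169
280 171 174 173 169 170 172 170 169 168 168 170 169 168 172 170 169 169 170 168 171 164 166
```

```bash
cat >> h.py <<'E'
def jar():
    c=grab("wrist"); g=cv2.GaussianBlur(c["img"],(3,3),0).max(2)
    m=np.zeros_like(g); m[150:300,200:370]=(g[150:300,200:370]<75)
    cs,_=cv2.findContours(m,cv2.RETR_EXTERNAL,cv2.CHAIN_APPROX_NONE); k=max(cs,key=cv2.contourArea)[:,0]
    b=k[:,1].max(); w=np.array([ray(c,u,v,.097) for u,v in k if v>b-32])
    A=np.c_[2*w,np.ones(len(w))]; s=np.linalg.lstsq(A,(w**2).sum(1),rcond=None)[0]
    print("bbox",k.min(0),k.max(0),"centre",s[:2].round(4),"r",np.sqrt(s[2]+s[0]**2+s[1]**2).round(4)); return s[:2]
E
python3 - <<'E'
from h import *
p=jar(); go(*p,.06,3)
E
```

```text
bbox [245 150] [328 243] centre [ 0.6123 -0.2572] r 0.0305
at [ 0.6105 -0.251   0.2179] th 3.0 | spin -0.0 lin [-0.63  0.15 15.79] t 21.1 open 0.998
```

Call:
{"method": "step_arm", "body": {"motion": [{"linear":[-0.5,0.2,4],"spin":0},{"linear":[0,0,4],"spin":0},{"linear":[0,0,0],"spin":0}]}}

```text
time_s: 21.48
tcp_pos: [0.6111, -0.2541, 0.1353]
eef_rot: [-2.158, -2.274, 0.002]
contact_force: [0.8, -0.4, 0.8]
opening: 0.999
gripper_force: 0.0
```

```bash
python3 - <<'E'
from h import *
c=grab("wrist"); g=cv2.GaussianBlur(c["img"],(3,3),0).max(2)
for v in range(180,331,15):
    r=g[v]<75; u0=285; a=u0
    while a>0 and r[a]: a-=1
    b=u0
    while b<559 and r[b]: b+=1
    print(v,a,b,g[v,285])
go(.6123,-.257,.045,3)
E
```

```text
180 250 324 28
195 244 329 30
210 237 337 34
225 233 343 33
240 230 346 36
255 230 346 37
270 235 340 45
285 248 327 67
300 285 285 117
315 285 285 179
330 285 285 179
at [ 0.6128 -0.2553  0.1377] th 3.0 | spin 0.0 lin [-0.17 -0.06  9.27] t 21.52 open 0.998
```

Call:
{"method": "step_arm", "body": {"motion": [{"linear":[-0.1,0.2,2],"spin":0},{"linear":[0,0,2.5],"spin":0},{"linear":[0,0,2.5],"spin":0},{"linear":[0,0,2.1],"spin":0},{"linear":[0,0,0],"spin":0}]}}

```text
time_s: 22.15
tcp_pos: [0.6151, -0.2563, 0.0453]
eef_rot: [-2.16, -2.277, 0.001]
contact_force: [0.2, -0.4, 0.7]
opening: 1.0
gripper_force: 0.0
```

Call:
{"method": "step_arm", "body": {"motion": [{"linear":[0,0,0],"spin":0},{"linear":[0,0,0],"spin":0},{"linear":[0,0,0],"spin":0},{"linear":[0,0,0],"spin":0}], "fingers": 1}}

```text
time_s: 22.65
tcp_pos: [0.6163, -0.2577, 0.0483]
eef_rot: [2.161, 2.278, 0.001]
contact_force: [-2.6, -0.4, 6.3]
opening: 0.747
gripper_force: 65.6
```

Call:
{"method": "step_arm", "body": {"motion": [{"linear":[0,0,-1],"spin":0},{"linear":[0,0,-3],"spin":0},{"linear":[0,0,-5],"spin":0},{"linear":[0,0,-5],"spin":0},{"linear":[0,0,0],"spin":0}]}}

```text
time_s: 23.28
tcp_pos: [0.6188, -0.2586, 0.1921]
eef_rot: [2.156, 2.273, 0.006]
contact_force: [1.4, 0.1, -2.6]
opening: 0.749
gripper_force: 66.6
```

```bash
python3 - <<'E'
from h import *
go(.4625,-.1035,.185,3)
E
```

```text
at [ 0.6188 -0.2586  0.1921] th 3.0 | spin 0.0 lin [ 16.3  -14.79   0.71] t 23.27 open 0.749
```

Call:
{"method": "step_arm", "body": {"motion": [{"linear":[3.3,-2.9,0],"spin":0},{"linear":[3.3,-2.9,0],"spin":0},{"linear":[3.2,-2.9,0],"spin":0},{"linear":[3.2,-2.9,0],"spin":0},{"linear":[3.2,-3.0,0],"spin":0},{"linear":[0,0,0],"spin":0},{"linear":[0,0,3],"spin":0},{"linear":[0,0,0],"spin":0}]}}

```text
time_s: 24.28
tcp_pos: [0.4598, -0.1029, 0.1549]
eef_rot: [-2.161, -2.276, 0.006]
contact_force: [-0.4, 0.2, -2.8]
opening: 0.747
gripper_force: 67.1
```

```bash
python3 - <<'E'
from h import *
c=grab("wrist","w12.png"); go(.462,-.104,.06,3)
t=grab("top","t2.png"); g=t["img"]
m=np.zeros(g.shape[:2],np.uint8)
T,_=pose()
# seat discs visible in wrist: dark blobs
w=c["img"].max(2)
for v in (100,120,140,160,180,200,220,240,260,280,300): print(v,' '.join(str(int(w[v,u])) for u in range(200,380,8)))
E
```

```text
at [ 0.461  -0.1033  0.1561] th 3.0 | spin -0.0 lin [-0.08  0.09  9.61] t 24.32 open 0.747
100 112 109 97 101 100 101 90 35 34 33 33 35 50 54 48 47 200 207 208 208 222 226 226
120 109 110 98 101 99 98 101 99 96 99 102 99 210 208 209 207 203 208 210 209 225 226 228
140 110 111 103 101 100 96 94 97 90 38 34 37 50 105 205 205 201 208 207 206 226 227 226
160 114 115 114 102 99 98 35 37 36 37 37 37 44 47 43 47 52 106 205 210 226 226 227
180 117 113 116 103 103 47 44 41 40 36 42 38 41 41 43 57 52 68 205 200 226 227 227
200 223 224 223 205 203 95 87 104 103 38 33 26 36 32 32 52 59 154 204 198 225 226 227
220 224 225 223 90 106 84 102 91 31 26 30 32 21 31 35 45 47 204 205 219 227 227 226
240 223 224 105 60 45 42 36 37 33 31 32 27 31 31 35 43 47 51 199 226 226 225 225
260 224 183 52 45 43 37 36 22 28 26 30 15 23 24 25 37 41 41 53 125 226 226 226
280 50 45 42 39 37 29 37 39 34 33 43 34 38 33 34 39 34 40 40 38 46 54 81
300 39 34 40 38 36 39 38 35 30 37 38 26 30 41 32 40 43 36 40 44 34 40 44
```

Call:
{"method": "step_arm", "body": {"motion": [{"linear":[0,0.1,3],"spin":0},{"linear":[0,0,3],"spin":0},{"linear":[0,0,2],"spin":0},{"linear":[0,0,1],"spin":0},{"linear":[0,0,0.6],"spin":0},{"linear":[0,0,0],"spin":0}]}}

```text
time_s: 25.12
tcp_pos: [0.4631, -0.1029, 0.0611]
eef_rot: [2.162, 2.279, 0.001]
contact_force: [-0.4, -0.1, -3.1]
opening: 0.746
gripper_force: 67.1
```

Call:
{"method": "step_arm", "body": {"motion": [{"linear":[0,0,0.2],"spin":0},{"linear":[0,0,0],"spin":0}]}}

```text
time_s: 25.38
tcp_pos: [0.4629, -0.1027, 0.0591]
eef_rot: [2.162, 2.279, 0.001]
contact_force: [0.2, 0.3, -2.9]
opening: 0.752
gripper_force: 67.1
```

Call:
{"method": "step_arm", "body": {"motion": [{"linear":[0,0,0.2],"spin":0},{"linear":[0,0,0],"spin":0}]}}

```text
time_s: 25.62
tcp_pos: [0.463, -0.1028, 0.0573]
eef_rot: [2.162, 2.279, 0.001]
contact_force: [-1.0, -0.4, 3.1]
opening: 0.753
gripper_force: 67.4
```

Call:
{"method": "step_arm", "body": {"motion": [{"linear":[0,0,0],"spin":0},{"linear":[0,0,0],"spin":0},{"linear":[0,0,0],"spin":0},{"linear":[0,0,-2],"spin":0},{"linear":[0,0,-5],"spin":0},{"linear":[0,0,-6],"spin":0},{"linear":[0,0,-6],"spin":0}], "fingers": -1}}

```text
time_s: 26.5
tcp_pos: [0.4622, -0.1028, 0.2484]
eef_rot: [-2.162, -2.279, 0.0]
contact_force: [0.5, 1.4, 0.1]
opening: 1.0
gripper_force: 0.0
```

Call:
{"method": "step_arm", "body": {"motion": [{"linear":[5.5,0,0],"spin":0},{"linear":[5.5,0,0],"spin":0},{"linear":[5.5,0,0],"spin":0},{"linear":[5.5,0,0],"spin":0},{"linear":[5.5,0,0],"spin":0},{"linear":[5.5,0,0],"spin":0},{"linear":[5.5,0,0],"spin":0},{"linear":[5.5,0,0],"spin":0}]}}

```text
time_s: 27.5
tcp_pos: [0.4392, 0.3383, 0.2468]
eef_rot: [-2.162, -2.279, -0.0]
contact_force: [0.5, -0.5, 0.6]
opening: 0.998
gripper_force: 0.0
```

```bash
python3 - <<'E'
from h import *
go(.4,.4,.25,3)
c=grab("top","t3.png"); g=c["img"].astype(int); hsv=cv2.cvtColor(c["img"],cv2.COLOR_BGR2HSV)
m=((g[...,2]-g[...,1]>60)&(g[...,2]-g[...,0]>50)).astype(np.uint8)
n,l,st,ce=cv2.connectedComponentsWithStats(m)
for i in range(1,n):
    if st[i,4]>60 and 215<ce[i][1]<270: print("cup",st[i],ray(c,*ce[i],.073))
m=((g[...,0]-g[...,1]>15)).astype(np.uint8)
n,l,st,ce=cv2.connectedComponentsWithStats(m)
for i in range(1,n):
    if st[i,4]>40 and 205<ce[i][1]<270: print("stain",st[i],ray(c,*(st[i,:2]+st[i,2:4]/2-.5),.118))
# discs and objects outline: dark rows
b=cv2.cvtColor(c["img"],cv2.COLOR_BGR2GRAY)
for v in range(222,272,3): print(v,' '.join(f"{b[v,u]:3d}" for u in range(262,376,3)))
E
```

```text
at [0.4392 0.3383 0.2468] th 3.0 | spin 0.0 lin [ 6.37 -3.59 -0.32] t 27.5 open 0.998
cup [232 241  18  18 265] [0.45032474 0.0986476 ]
stain [351 239  16  14 205] [ 0.4631892  -0.20270376]
222 182 182 182 182 182 182 181 180 181 181 181 180 180 181 182 181 182 182 182 181 182 181 181 181 182 182 182 182 182 182 183 183 183 183 183 184 184 184
225 182 182 182 182 182 182 180 180 180 180 180 180 180 180 181 181 181 182 181 182 181 180 182 181 182 181 182 182 178 179 177 179 178 179 180 183 182 171
228 182 178 178 176 177 176 177 179 181 181 169 170 163 169 170 172 180 185 185 178 180 175 176 176 176 177 183 184 184 185 184 184 183 184 184 186 187 189
231 180 180 182 182 183 184 184 186 188 188 189 189 189 189 189 188 187 184 179 182 184 184 184 184 184 184 184 184 175 142 133 150 178 186 186 188 188 190
234 182 183 183 182 160 123 124 129 176 189 189 189 189 188 187 175 116  73  69  79 120 174 182 182 182 182 181 130  78  71  70  67  72 140 185 188 189 174
237 180 181 175  93  33  24  25  25  42 135 185 187 186 186 161  62  55  67  73  76  77  91 175 184 184 183 131  75  76  92 137 13
[... 1041 characters left out ...]
  84  83  87 166 181 182 183 181 121  56  50  48  44  45 107 185 189 188 185
261 188 187 183 111  33  35  39  43  58 128 185 184 184 183 179 139  86  80  81  87 112 167 179 180 180 181 182 183 163 132  99 121 167 188 188 188 188 187
264 183 183 184 183 163 140 121 147 178 185 185 184 183 183 182 181 177 175 175 177 180 181 182 183 184 185 186 187 188 189 190 190 190 188 183 182 180 179
267 186 184 185 185 184 184 182 183 181 177 177 180 179 180 178 176 176 171 160 157 155 159 172 169 177 178 172 169 169 170 168 172 172 179 178 178 177 177
270 168 165 162 160 158 169 174 178 177 175 175 176 175 175 176 176 177 177 177 178 178 178 178 178 178 179 179 179 179 180 181 180 180 179 180 179 179 179
```

```bash
python3 -c "
from cell import bot
print(bot.sign_off())"
```

```text
the job is handed in; nothing more can be done
None
```

All four containers are on their seats in height order, with the staining jar next to the tall end stop, then the reagent jar, oil bottle and sample cup; the job was handed in at about 27.5 s, and no verdict came back. The last top view put the cup and staining jar within about 3 mm of centre; I judged the reagent jar and bottle from arm readings (about 5 mm), without a final picture check of those two or the counter.

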